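Bolt down the lid of the casting pressure pot

ROBOT

A 6-joint arm with a two-finger parallel gripper is mounted at the origin on the work surface. World frame = base frame: x ahead of the robot, y to its left, z up, the work surface at z = 0. Lengths are in m, angles in degrees, forces in N, time in s.
With the tool pointing down it reaches from about 0.35 to 0.975 m from the base axis. Payload 4.9 kg.
Tool frame: the origin (TCP) lies midway between the tips of the shut fingers; the grasp point (between the pads) lies 19 mm behind it; x points along the fingers, z is the direction in which the jaws open and shut, and the axes are right-handed (so a half turn about x gives the same grasp; the last joint's range is limited). The gripper opens to 85 mm and grips with 20 to 120 N. Pads are 22 mm wide; open, the fingers measure 114 mm over their backs; the gripper's body (76 mm by 85 mm) begins 54 mm behind the grasp point. The pads swing forward as they close: fully open they stand 13 mm farther back than shut.
Start: joints at [-71.906, 3.019, 92.412, -0, 84.569, -6.818], TCP at [0.263, -0.567, 0.231] pointing down, gripper open.
Joint ranges: [-172.51, 172.51], [-57.92, 126.97], [3.15, 148.05], [-58.71, 238.71], [5.1, 150.11], [-179.66, 179.66]. Speed limits (degrees/s): [147.25, 147.25, 180, 180, 180, 180].

INTERFACE

Orientations are given as a 3x3 rotation matrix whose columns are the frame's x, y, z axes.
In Python, from workcell import env gives the robot as it stands. The module is installed in compiled form; this text tells all that it offers.
- The arm moves only by the tool carry_out, never from a script. Its argument "moves" is a list of rows, each an object with "slide": the shift along the tool's x, y, z in mm, a list of three; "turn": the turn, a rotation vector about the tool's x, y, z in degrees, a list of three. A call has 1 to 20 rows; each row shifts and turns the commanded pose from where the row before left it, along the tool's axes as they then stand; what a row does not reach is not made up. A row lasts 1/12 s, in which the tool goes at most 41.7 mm and 7.16 degrees, less where a joint would pass 70% of its speed; a pose out of reach is approached as far as the arm can. A call is refused whole if a number of a shift passes 41.7 or a number of a turn 7.16, either way. A call with a gripper value outside its range is refused whole. "fingers" is the gripper's target within -1 to 1 (shut at 1, half-way at 0, fully open at -1), set as the call begins (left out, the last holds). The fingers move at their own pace and stop on an object; "grip_force" is the grip in N (left out, the last holds). Time passes only in rows, so rows that do not move let the fingers close. It gives the time, the measured TCP pose, the force and the opening at its end, in the units of the state.
- env.get_obs(): the state, without advancing time (a new reading comes with each control period).
- env.camera(name): name is "scene" or "top"; returns (picture, depth): 420x560x3 uint8, blue, green, red; 420x560 float32, m along the optical axis (not along the pixel's ray), 0 where there is no reading.
- env.get_calibration(name): a dict with "mtx" (3x3 intrinsics, pixels), "xyz" and "orientation" of the camera in the world. Camera axes: x right, y up, looking along -z (the intrinsics and any distortion apply to the point x, -y, -z); pixel columns grow to the right and rows downward; lengths in m; the calibration is good to about 2 mm. A picture is of the moment at which its call begins. get_calibration takes no time and is no camera call.
- env.close_job(): hands the job in, once; it reports no verdict.
Trained networks look in the newest picture that a camera, given by its name, has taken for a name from the list of things; names that differ only in an ending like _2 or _b are one class to them, and where a whole thing is asked for, a point or a joint stands for the part that bears it (a point fixed in the world has none). Each returns a list of dicts, best first, with "conf" (0 to 1); they miss things now and then, are a little off and sometimes report something else, mostly with a low value. They report only what shows in the picture. A call takes as long as a camera call.
- env.trace(thing, camera): "mask" (420x560 bool, what is visible of it) and "centre" ([column, row] in pixels, amid what is visible of it).
- env.mark_of(thing, camera): "centre" ([column, row] in pixels: a listed point, or the origin of a listed thing).
The state is a dict: "time_s": time; "q": joint angles; "joint_vel": joint speeds; "joint_efforts": joint torques, N m; "position": TCP position; "eef_rot": TCP orientation; "wrist_force": force on the tool from outside, world axes, zero at the start; "moment": the same for the moment, N m; "grip_width": opening from 0.0 (shut) to 1.0 (fully open).
Only numpy, scipy, OpenCV 4.12 (cv2) and the standard library are available. Lean on these libraries where they do the work, as an engineer would, in place of code of your own. Each camera call takes 0.05 s, during which the arm holds its last target. There are 200 camera calls.

TASK

The pressure pot for resin fossil casts has its lid on, but its three bolt knobs are only run down by hand. Tighten all three by turning each clockwise (seen from above) until it comes up hard against its end stop, then let go. Do not knock the glass gauge in the middle of the lid, and leave the two specimens and the crucible around its foot where they are.

Things in the scene. Friction and masses are not known exactly. Their poses are not given: they have to be found in the camera images.
- pot: grey steel pot 164 mm wide with an aluminium lid 188 mm wide, fixed to the cart. Origin: centre of its underside, on the cart top. Lid edge and its three lugs are 160 mm above the cart, lid middle 172. Three upright bolts stand 110 mm from the pot's axis, at 60, 180 and 300 degrees counter-clockwise from its x axis. Relief valve, 18 mm wide, 26 mm from the centre to its -x, top 200 mm up.
- knob_a_grip (a point): grip point of the black bar knob at 60 degrees: on the bolt's axis, 199 mm above the cart, 9 below the knob's top. The knob is a bar 84 mm long, 16 thick, 30 high (178 to 208 mm above the cart) on a 14 mm stem; under that a 32 mm washer, 3.5 thick, on the lug. This point's x axis runs along the bar, y across it, z up; they turn with the knob.
- knob_b_grip (a point): the same for the identical bar knob on the bolt at 180 degrees
- knob_c_grip (a point): the same for the identical bar knob on the bolt at 300 degrees
- knob_a (a joint): angle of that knob, rad: 0 = hard against its end stop (tight), -1 = 1 rad left to turn clockwise seen from above; grows as it is tightened. Starts between -1.4 and -0.6. Steady friction of about 0.15 N m; it stays where it is left and stops rigidly at 0; it is captive and cannot lift off. The bar's direction at the stop differs from knob to knob.
- knob_b (a joint): the same for the knob at 180 degrees
- knob_c (a joint): the same for the knob at 300 degrees
- gauge: pressure gauge facing up on the lid, dial 50 mm wide, its centre 16 mm from the lid's centre towards the pot's +x, its flat top 207 mm above the cart. Origin: foot of its stem, 170 mm above the cart.
- snail_mid (a point): dark fossil snail cluster, about 110 mm wide and 50 mm high, loose beside the pot's foot: a bystander. Point: half-way up its middle
- crucible_mid (a point): grey ceramic crucible, open, 72 mm wide at the rim and 62 mm high, loose beside the pot's foot: a bystander. Point: half-way up its axis
- phalanx_mid (a point): pale bone phalanx, 95 mm long and 32 mm high, loose beside the pot's foot: a bystander. Point: its middle

How it is judged:
By the outcome, as a careful person would: the job done as asked, in the order asked, and still so for the second after the job is handed in, with the robot touching nothing.
It also fails if it takes over 54 s, if anything falls off the work surface, if the arm or the gripper's body presses on something with over 40 N, if the wrist force passes 120 N, or if a joint passes its speed limit or range.

## Working session

There is one attempt and no reset: what is moved stays moved. The work goes in short steps, Python scripts to look and compute and a tool call to move; the robot and the scene stay as the last step left them, time stands still between calls to the robot, and variables do not carry over. Pictures are saved under pics/ and viewed, about 8 in all and at most 12, crops included, and the job is handed in when it is done.

Besides the shell and the picture viewer there is one more tool, called after "Call:" as name([rows], argument=value, ...), one row to a line, values as JSON. carry_out: Moves the arm, as the interface text tells. Its arguments: {"type":"object","properties":{"moves":{"type":"array"},"fingers":{"type":"number"},"grip_force":{"type":"number"}},"required":["moves"]}

```bash
mkdir -p pics; cat > h.py <<'E'
import numpy as np, cv2
from workcell import env
def cal(n):
    c=env.get_calibration(n); R=np.array(c['orientation'],float); 
    return np.array(c['mtx']),np.array(c['xyz']),R
def ray(n,px):
    K,t,R=cal(n); d=np.linalg.inv(K)@np.array([px[0],px[1],1.]); d=d*[1,-1,-1]; return t,R@d
def atz(n,px,z):
    t,d=ray(n,px); return t+d*(z-t[2])/d[2]
def cloud(n,depth):
    K,t,R=cal(n); v,u=np.mgrid[:depth.shape[0],:depth.shape[1]]
    d=np.stack([(u-K[0,2])/K[0,0],-(v-K[1,2])/K[1,1],-np.ones(u.shape)],-1)*depth[...,None]
    return t+d@R.T
def proj(n,p):
    K,t,R=cal(n); c=R.T@(np.array(p)-t); c=c*[1,-1,-1]; q=K@c; return q[:2]/q[2]
E
python3 - <<'E'
from h import *
print(env.get_obs())
for n in('scene','top'):
    im,d=env.camera(n); cv2.imwrite(f'pics/{n}0.png',im); np.save(n+'0.npy',d); np.save(n+'im0.npy',im)
    print(n,env.get_calibration(n))
    for th in('knob_a_grip','knob_b_grip','knob_c_grip','gauge','pot','snail_mid','crucible_mid','phalanx_mid'):
        z={'k':.199,'g':.170,'p':0,'s':.025,'c':.031}[th[0]]
        if th[:2]=='ph': z=.016
        for m in env.mark_of(th,n)[:4]: print(th,np.round(m['centre'],1),round(m['conf'],2),atz(n,m['centre'],z).round(3))
E
```

```text
{'time_s': 0.0, 'q': array([-7.19054409e+01,  3.05735005e+00,  9.24919234e+01,  3.46188753e-04,
        8.45681730e+01, -6.82013243e+00]), 'joint_vel': array([-0.03520078,  0.04307362,  0.11724343,  0.03871763,  0.06381547,
        0.07610822]), 'joint_efforts': array([ 2.42085189e-04, -3.93680799e+01, -3.70175171e+01, -1.46939415e-04,
        7.18542491e-03,  1.49207196e-06]), 'position': array([ 0.263082  , -0.56625079,  0.23006378]), 'eef_rot': array([[-6.30930115e-04,  9.06936346e-01,  4.21267214e-01],
       [ 1.95032065e-03,  4.21267613e-01, -9.06934283e-01],
       [-9.99997899e-01,  2.49393994e-04, -2.03460710e-03]]), 'wrist_force': array([ 0.6806034 , -0.60895836,  0.14455546]), 'moment': array([ 0.04050882, -0.00783485,  0.04688475]), 'grip_width': 1.0005318430652148}
scene {'mtx': array([[442.44449984,   0.        , 276.10713406],
       [  0.        , 442.44449984, 208.86759922],
       [  0.        ,   0.        ,   1.        ]]), 'xyz': array([ 1.04248406, -0.25955423,  0.72390817]), 'orientation': array([[ 0.54230559, -0.60799325,  0.57986969],
       [ 0.84000536,  0.
[... 637 characters left out ...]
8.5911358 ],
       [  0.        ,   0.        ,   1.        ]]), 'xyz': array([0.40194504, 0.05551059, 1.02031832]), 'orientation': array([[ 0.02767056,  0.98086263, -0.19272476],
       [-0.99951876,  0.02985299,  0.00842882],
       [ 0.01402092,  0.19239878,  0.98121665]])}
knob_a_grip [349.5 241.3] 0.84 [ 0.526 -0.081  0.199]
knob_b_grip [452.8 280.4] 0.94 [ 0.462 -0.262  0.199]
knob_c_grip [429.9 175.8] 0.72 [ 0.652 -0.228  0.199]
gauge [400.4 222.9] 0.8 [ 0.568 -0.18   0.17 ]
snail_mid [335.4 184.3] 0.89 [ 0.678 -0.079  0.025]
snail_mid [348.3 241.7] 0.36 [ 0.551 -0.107  0.025]
crucible_mid [364.6 312.6] 0.67 [ 0.403 -0.14   0.031]
phalanx_mid [456.9 228.9] 0.93 [ 0.588 -0.347  0.016]
```

```bash
python3 - <<'E'
from h import *
im=np.load('topim0.npy'); 
P={}
for n in('top','scene'):
    d=np.load(n+'0.npy'); P[n]=cloud(n,d)
for k,(x,y) in dict(a=(.526,-.083),b=(.465,-.263),c=(.652,-.226)).items():
  for n in P:
    p=P[n]; m=(np.hypot(p[...,0]-x,p[...,1]-y)<.05)&(abs(p[...,2]-.208)<.006)
    q=p[m][:,:2].astype(np.float32)
    if len(q)<10: print(k,n,len(q));continue
    (c,s,a)=cv2.minAreaRect(q); b=cv2.boxPoints((c,s,a)); e=[b[1]-b[0],b[2]-b[1]]; e=max(e,key=np.linalg.norm)
    print(k,n,len(q),np.round(c,4),np.round(s,3),'bar deg',np.degrees(np.arctan2(e[1],e[0])).round(1), 'z',np.median(p[m][:,2]).round(4))
cv2.imwrite('pics/v1.png',cv2.resize(im[120:345,280:540],None,fx=2.6,fy=2.6))
E
```

```text
a top 397 [ 0.5234 -0.0817] [0.016 0.081] bar deg -5.7 z 0.2065
a scene 336 [ 0.5252 -0.0833] [0.016 0.083] bar deg -5.3 z 0.2075
b top 403 [ 0.4679 -0.2635] [0.083 0.016] bar deg 84.2 z 0.2063
b scene 464 [ 0.4684 -0.2652] [0.083 0.018] bar deg 83.0 z 0.2073
c top 354 [ 0.6531 -0.2209] [0.016 0.081] bar deg -77.0 z 0.2064
c scene 636 [ 0.6543 -0.2228] [0.016 0.083] bar deg -76.3 z 0.2074
```

View pics/v1.png

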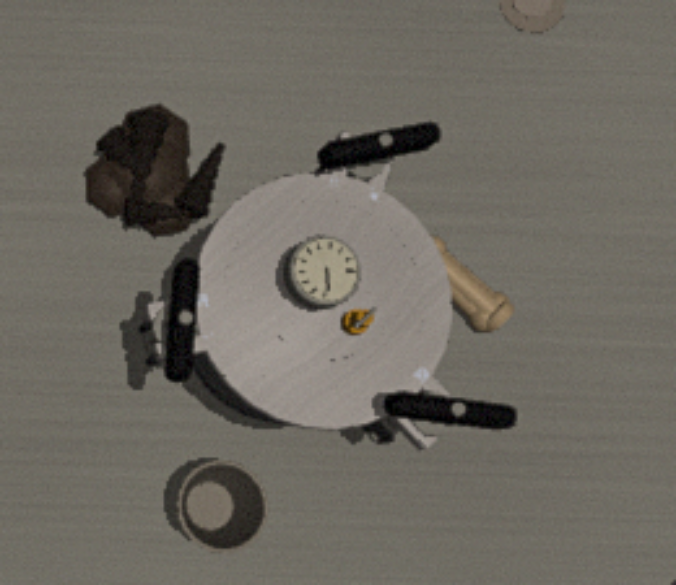

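View pics/scene0.png

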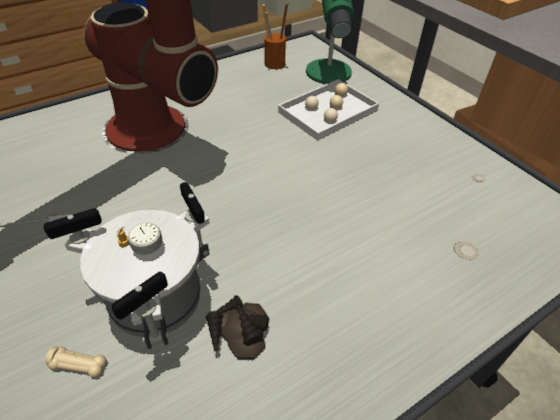

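Call:
carry_out([
  {"slide": [-40, 0, 0], "turn": [0, 0, 0]},
  {"slide": [0, 31.5, -23.5], "turn": [0, 0, 0]},
  {"slide": [0, 31.5, -23.5], "turn": [0, 0, 0]},
  {"slide": [0, 31.5, -23.5], "turn": [0, 0, 0]},
  {"slide": [0, 31.5, -23.5], "turn": [0, 0, 0]},
  {"slide": [0, 31.5, -23.5], "turn": [0, 0, 0]},
  {"slide": [0, 31.5, -23.5], "turn": [0, 0, 0]},
  {"slide": [0, 31.5, -23.5], "turn": [0, 0, 0]},
  {"slide": [0, 31.5, -23.5], "turn": [0, 0, 0]},
  {"slide": [0, 31.5, -23.5], "turn": [0, 0, 0]},
  {"slide": [0, 31.5, -23.5], "turn": [0, 0, 0]},
  {"slide": [0, 31.5, -23.5], "turn": [0, 0, 0]},
  {"slide": [0, 31.5, -23.5], "turn": [0, 0, 0]},
  {"slide": [0, 31.5, -23.5], "turn": [0, 0, 0]},
  {"slide": [0, 31.5, -23.5], "turn": [0, 0, 0]},
  {"slide": [0, 0, 0], "turn": [-7, 0, 0]},
  {"slide": [0, 0, 0], "turn": [-7, 0, 0]},
  {"slide": [0, 0, 0], "turn": [-7, 0, 0]},
  {"slide": [0, 0, 0], "turn": [-7, 0, 0]},
  {"slide": [0, 0, 0], "turn": [-7, 0, 0]},
], fingers=0, grip_force=60)

```text
time_s: 2.57
position: [0.5247, -0.0824, 0.2714]
eef_rot: [[0.0, 0.496, 0.869], [-0.0, 0.869, -0.496], [-1.0, -0.0, 0.0]]
wrist_force: [-0.2, -0.4, -0.4]
grip_width: 0.505
```

Call:
carry_out([
  {"slide": [0, 0, 0], "turn": [-7, 0, 0]},
  {"slide": [0, 0, 0], "turn": [-7, 0, 0]},
  {"slide": [0, 0, 0], "turn": [-7, 0, 0]},
  {"slide": [0, 0, 0], "turn": [-7, 0, 0]},
  {"slide": [0, 0, 0], "turn": [-7, 0, 0]},
  {"slide": [0, 0, 0], "turn": [-7, 0, 0]},
  {"slide": [0, 0, 0], "turn": [-7, 0, 0]},
  {"slide": [0, 0, 0], "turn": [-7, 0, 0]},
  {"slide": [0, 0, 0], "turn": [-7, 0, 0]},
  {"slide": [0, 0, 0], "turn": [-7, 0, 0]},
  {"slide": [0, 0, 0], "turn": [-7, 0, 0]},
  {"slide": [0, 0, 0], "turn": [-7, 0, 0]},
  {"slide": [0, 0, 0], "turn": [-7, 0, 0]},
  {"slide": [0, 0, 0], "turn": [-7, 0, 0]},
  {"slide": [0, 0, 0], "turn": [-7, 0, 0]},
  {"slide": [0, 0, 0], "turn": [-7, 0, 0]},
  {"slide": [0, 0, 0], "turn": [0, 0, 0]},
  {"slide": [0, 0, 0], "turn": [0, 0, 0]},
])

```text
time_s: 4.07
position: [0.5247, -0.0827, 0.2714]
eef_rot: [[0.0, -0.99, 0.144], [-0.0, 0.144, 0.99], [-1.0, -0.0, 0.0]]
wrist_force: [-1.2, -0.2, 0.4]
grip_width: 0.498
```

```bash
cat >> h.py <<'E'
def to(x,y,z,yaw):
    o=env.get_obs(); R=o['eef_rot']; p=o['position']; zz=R[:,2]
    w=np.degrees(np.arctan2(zz[1],zz[0]))
    print('t',round(o['time_s'],2),'pos',p.round(4),'zyaw',w.round(1),'q6',o['q'][5].round(1),'grip',round(o['grip_width'],2),'F',o['wrist_force'].round(1),'M',o['moment'].round(2))
    print('slide mm',(R.T@(np.array([x,y,z])-p)*1000).round(1),'turn x',round(-(yaw-w),1),'tilt',R[:,0].round(4))
E
python3 -c "
from h import *
to(.5245,-.0825,.180,84.5)"
```

```text
t 4.07 pos [ 0.5247 -0.0827  0.2714] zyaw 81.7 q6 -98.7 grip 0.5 F [-1.2 -0.2  0.4] M [-0.01  0.07 -0.04]
slide mm [91.4  0.2  0.2] turn x -2.8 tilt [ 2.e-04 -0.e+00 -1.e+00]
```

Call:
carry_out([
  {"slide": [0, 0, 0], "turn": [-2.8, 0, 0]},
  {"slide": [25, 0, 0], "turn": [0, 0, 0]},
  {"slide": [25, 0, 0], "turn": [0, 0, 0]},
  {"slide": [20, 0, 0], "turn": [0, 0, 0]},
  {"slide": [21, 0, 0], "turn": [0, 0, 0]},
  {"slide": [0, 0, 0], "turn": [0, 0, 0]},
  {"slide": [0, 0, 0], "turn": [0, 0, 0]},
])

```text
time_s: 4.65
position: [0.5238, -0.0824, 0.1792]
eef_rot: [[-0.003, -0.996, 0.094], [0.001, 0.094, 0.996], [-1.0, 0.003, 0.001]]
wrist_force: [0.4, -0.7, 0.0]
grip_width: 0.497
```

Call:
carry_out([
  {"slide": [0, 0, 0], "turn": [0, 0, 0]},
  {"slide": [0, 0, 0], "turn": [0, 0, 0]},
  {"slide": [0, 0, 0], "turn": [0, 0, 0]},
  {"slide": [0, 0, 0], "turn": [0, 0, 0]},
  {"slide": [0, 0, 0], "turn": [0, 0, 0]},
  {"slide": [0, 0, 0], "turn": [0, 0, 0]},
  {"slide": [0, 0, 0], "turn": [0, 0, 0]},
  {"slide": [0, 0, 0], "turn": [0, 0, 0]},
], fingers=1, grip_force=60)

```text
time_s: 5.32
position: [0.5259, -0.0827, 0.1827]
eef_rot: [[0.004, -0.996, 0.092], [-0.001, 0.092, 0.996], [-1.0, -0.004, -0.0]]
wrist_force: [-0.7, 1.4, 5.4]
grip_width: 0.178
```

```bash
python3 -c "
from h import *
to(.5245,-.0825,.180,84.5)
im,_=env.camera('top');cv2.imwrite('pics/v3.png',cv2.resize(im[120:345,280:540],None,fx=2.6,fy=2.6))"
```

```text
t 5.32 pos [ 0.5259 -0.0827  0.1827] zyaw 84.7 q6 -101.7 grip 0.18 F [-0.7  1.4  5.4] M [0.22 0.18 0.03]
slide mm [2.7 1.4 0.1] turn x 0.2 tilt [ 3.6e-03 -5.0e-04 -1.0e+00]
```

View pics/v3.png

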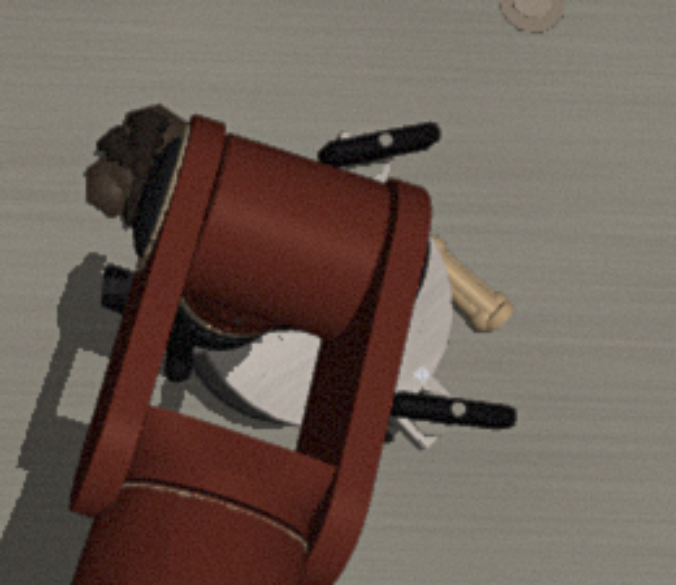

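Call:
carry_out([
  {"slide": [0, 0, 0], "turn": [5, 0, 0]},
  {"slide": [0, 0, 0], "turn": [5, 0, 0]},
  {"slide": [0, 0, 0], "turn": [5, 0, 0]},
  {"slide": [0, 0, 0], "turn": [5, 0, 0]},
  {"slide": [0, 0, 0], "turn": [5, 0, 0]},
  {"slide": [0, 0, 0], "turn": [5, 0, 0]},
  {"slide": [0, 0, 0], "turn": [0, 0, 0]},
])

```text
time_s: 5.95
position: [0.5254, -0.0841, 0.1827]
eef_rot: [[0.002, -0.814, 0.581], [-0.004, 0.581, 0.814], [-1.0, -0.004, -0.002]]
wrist_force: [-2.6, -2.3, 7.2]
grip_width: 0.175
```

```bash
python3 -c "
from h import *
to(.5245,-.0825,.180,54.5)"
```

```text
t 5.95 pos [ 0.5254 -0.0841  0.1827] zyaw 54.5 q6 -71.5 grip 0.18 F [-2.6 -2.3  7.2] M [-0.42  0.44 -0.13]
slide mm [2.7 1.7 0.8] turn x 0.0 tilt [ 0.0022 -0.0035 -1.    ]
```

Call:
carry_out([
  {"slide": [0, 0, 0], "turn": [3, 0, 0]},
  {"slide": [0, 0, 0], "turn": [3, 0, 0]},
  {"slide": [0, 0, 0], "turn": [3, 0, 0]},
  {"slide": [0, 0, 0], "turn": [0, 0, 0]},
])

```text
time_s: 6.28
position: [0.5251, -0.0844, 0.1827]
eef_rot: [[0.001, -0.714, 0.7], [-0.004, 0.7, 0.714], [-1.0, -0.004, -0.002]]
wrist_force: [-3.3, -3.6, 7.0]
grip_width: 0.17
```

```bash
python3 -c "
from h import *
to(.5245,-.0825,.180,45.5)"
```

```text
t 6.28 pos [ 0.5251 -0.0844  0.1827] zyaw 45.6 q6 -62.6 grip 0.17 F [-3.3 -3.6  7. ] M [-0.59  0.61 -0.14]
slide mm [2.7 1.8 1. ] turn x 0.1 tilt [ 0.0014 -0.0042 -1.    ]
```

Call:
carry_out([
  {"slide": [0, 0, 0], "turn": [3, 0, 0]},
  {"slide": [0, 0, 0], "turn": [3, 0, 0]},
  {"slide": [0, 0, 0], "turn": [3, 0, 0]},
  {"slide": [0, 0, 0], "turn": [0, 0, 0]},
])

```text
time_s: 6.62
position: [0.5248, -0.0847, 0.1827]
eef_rot: [[0.0, -0.596, 0.803], [-0.005, 0.803, 0.596], [-1.0, -0.004, -0.002]]
wrist_force: [-4.2, -4.3, 7.3]
grip_width: 0.175
```

```bash
python3 -c "
from h import *
to(.5245,-.0825,.180,36.5)"
```

```text
t 6.62 pos [ 0.5248 -0.0847  0.1827] zyaw 36.6 q6 -53.6 grip 0.17 F [-4.2 -4.3  7.3] M [-0.75  0.83 -0.11]
slide mm [2.7 1.9 1.1] turn x 0.1 tilt [ 5.0e-04 -4.8e-03 -1.0e+00]
```

Call:
carry_out([
  {"slide": [0, 0, 0], "turn": [3, 0, 0]},
  {"slide": [0, 0, 0], "turn": [3, 0, 0]},
  {"slide": [0, 0, 0], "turn": [3, 0, 0]},
  {"slide": [0, 0, 0], "turn": [0, 0, 0]},
])

```text
time_s: 6.95
position: [0.5252, -0.0856, 0.1829]
eef_rot: [[0.002, -0.466, 0.885], [-0.008, 0.885, 0.466], [-1.0, -0.008, -0.002]]
wrist_force: [-4.1, -7.9, 6.1]
grip_width: 0.181
```

```bash
python3 -c "
from h import *
to(.5245,-.0825,.180,27.5)"
```

```text
t 6.95 pos [ 0.5252 -0.0856  0.1829] zyaw 27.8 q6 -44.8 grip 0.18 F [-4.1 -7.9  6.1] M [-1.29  0.56  0.89]
slide mm [2.8 3.1 0.8] turn x 0.3 tilt [ 0.0017 -0.0079 -1.    ]
```

Call:
carry_out([
  {"slide": [0, 0, 0], "turn": [1.5, 0, 0]},
  {"slide": [0, 0, 0], "turn": [1.5, 0, 0]},
  {"slide": [0, 0, 0], "turn": [0, 0, 0]},
  {"slide": [0, 0, 0], "turn": [0, 0, 0]},
])

```text
time_s: 7.28
position: [0.5252, -0.0856, 0.183]
eef_rot: [[0.002, -0.424, 0.906], [-0.008, 0.906, 0.424], [-1.0, -0.008, -0.002]]
wrist_force: [-5.5, -7.8, 7.0]
grip_width: 0.178
```

```bash
python3 -c "
from h import *
to(.5245,-.0825,.180,24.5)"
```

```text
t 7.28 pos [ 0.5252 -0.0856  0.183 ] zyaw 25.1 q6 -42.0 grip 0.18 F [-5.5 -7.8  7. ] M [-1.43  0.51  2.27]
slide mm [2.9 3.1 0.7] turn x 0.6 tilt [ 0.0016 -0.0084 -1.    ]
```

Call:
carry_out([
  {"slide": [0, 0, 0], "turn": [0, 0, 0]},
  {"slide": [0, 0, 0], "turn": [0, 0, 0]},
  {"slide": [0, 0, 0], "turn": [0, 0, 0]},
  {"slide": [0, 0, 0], "turn": [0, 0, 0]},
  {"slide": [-20, 0, 0], "turn": [0, 0, 0]},
  {"slide": [-30, 0, 0], "turn": [0, 0, 0]},
  {"slide": [-40, 0, 0], "turn": [0, 0, 0]},
  {"slide": [0, -27.5, -25.5], "turn": [0, 0, 0]},
  {"slide": [0, -27.5, -25.5], "turn": [0, 0, 0]},
  {"slide": [0, -27.5, -25.5], "turn": [0, 0, 0]},
  {"slide": [0, -27.5, -25.5], "turn": [0, 0, 0]},
  {"slide": [0, -27.5, -25.5], "turn": [0, 0, 0]},
  {"slide": [0, 0, 0], "turn": [6, 0, 0]},
  {"slide": [0, 0, 0], "turn": [6, 0, 0]},
  {"slide": [0, 0, 0], "turn": [6, 0, 0]},
  {"slide": [0, 0, 0], "turn": [6, 0, 0]},
  {"slide": [0, 0, 0], "turn": [6, 0, 0]},
  {"slide": [0, 0, 0], "turn": [0, 0, 0]},
  {"slide": [0, 0, 0], "turn": [0, 0, 0]},
], fingers=0)

```text
time_s: 8.87
position: [0.4663, -0.2607, 0.2701]
eef_rot: [[-0.0, 0.09, 0.996], [0.0, 0.996, -0.09], [-1.0, 0.0, -0.0]]
wrist_force: [-0.7, 0.0, -0.8]
grip_width: 0.501
```

```bash
python3 -c "
from h import *
to(.468,-.265,.182,-6.4)"
```

```text
t 8.87 pos [ 0.4663 -0.2607  0.2701] zyaw -5.1 q6 -32.1 grip 0.5 F [-0.7  0.  -0.8] M [ 0.01  0.02 -0.03]
slide mm [88.1 -4.1  2.1] turn x 1.3 tilt [-3.e-04  3.e-04 -1.e+00]
```

Call:
carry_out([
  {"slide": [0, -4, 2], "turn": [1.3, 0, 0]},
  {"slide": [25, 0, 0], "turn": [0, 0, 0]},
  {"slide": [25, 0, 0], "turn": [0, 0, 0]},
  {"slide": [20, 0, 0], "turn": [0, 0, 0]},
  {"slide": [18, 0, 0], "turn": [0, 0, 0]},
  {"slide": [0, 0, 0], "turn": [0, 0, 0]},
  {"slide": [0, 0, 0], "turn": [0, 0, 0]},
])

```text
time_s: 9.45
position: [0.4674, -0.2647, 0.1813]
eef_rot: [[-0.002, 0.114, 0.993], [0.002, 0.993, -0.114], [-1.0, 0.001, -0.002]]
wrist_force: [0.7, 0.2, 0.4]
grip_width: 0.507
```

Call:
carry_out([
  {"slide": [0, 0, 0], "turn": [0, 0, 0]},
  {"slide": [0, 0, 0], "turn": [0, 0, 0]},
  {"slide": [0, 0, 0], "turn": [0, 0, 0]},
  {"slide": [0, 0, 0], "turn": [0, 0, 0]},
  {"slide": [0, 0, 0], "turn": [0, 0, 0]},
  {"slide": [0, 0, 0], "turn": [0, 0, 0]},
  {"slide": [0, 0, 0], "turn": [0, 0, 0]},
  {"slide": [0, 0, 0], "turn": [0, 0, 0]},
], fingers=1, grip_force=60)

```text
time_s: 10.12
position: [0.4666, -0.2655, 0.1846]
eef_rot: [[-0.004, 0.114, 0.993], [-0.001, 0.993, -0.114], [-1.0, -0.001, -0.003]]
wrist_force: [-8.8, 2.3, 6.2]
grip_width: 0.171
```

Call:
carry_out([
  {"slide": [0, 0, 0], "turn": [5, 0, 0]},
  {"slide": [0, 0, 0], "turn": [5, 0, 0]},
  {"slide": [0, 0, 0], "turn": [5, 0, 0]},
  {"slide": [0, 0, 0], "turn": [5, 0, 0]},
  {"slide": [0, 0, 0], "turn": [5, 0, 0]},
  {"slide": [0, 0, 0], "turn": [5, 0, 0]},
  {"slide": [0, 0, 0], "turn": [0, 0, 0]},
])

```text
time_s: 10.7
position: [0.4661, -0.2653, 0.1846]
eef_rot: [[-0.005, 0.598, 0.801], [-0.0, 0.801, -0.598], [-1.0, -0.003, -0.004]]
wrist_force: [-12.1, 2.0, 7.5]
grip_width: 0.172
```

```bash
python3 -c "
from h import *
to(.468,-.265,.182,-36.4)"
```

```text
t 10.7 pos [ 0.4661 -0.2653  0.1846] zyaw -36.8 q6 -0.7 grip 0.17 F [-12.1   2.    7.5] M [ 0.37  1.83 -0.13]
slide mm [2.6 1.4 1.3] turn x -0.4 tilt [-5.e-03 -4.e-04 -1.e+00]
```

Call:
carry_out([
  {"slide": [0, 0, 0], "turn": [3, 0, 0]},
  {"slide": [0, 0, 0], "turn": [3, 0, 0]},
  {"slide": [0, 0, 0], "turn": [3, 0, 0]},
  {"slide": [0, 0, 0], "turn": [0, 0, 0]},
])

```text
time_s: 11.03
position: [0.466, -0.2652, 0.1846]
eef_rot: [[-0.005, 0.716, 0.699], [-0.0, 0.699, -0.716], [-1.0, -0.004, -0.004]]
wrist_force: [-11.9, 2.7, 7.0]
grip_width: 0.175
```

```bash
python3 -c "
from h import *
to(.468,-.265,.182,-45.4)"
```

```text
t 11.03 pos [ 0.466  -0.2652  0.1846] zyaw -45.7 q6 8.2 grip 0.17 F [-11.9   2.7   7. ] M [ 0.44  1.92 -0.19]
slide mm [2.6 1.6 1.3] turn x -0.3 tilt [-5.4e-03 -2.0e-04 -1.0e+00]
```

Call:
carry_out([
  {"slide": [0, 0, 0], "turn": [3, 0, 0]},
  {"slide": [0, 0, 0], "turn": [3, 0, 0]},
  {"slide": [0, 0, 0], "turn": [3, 0, 0]},
  {"slide": [0, 0, 0], "turn": [0, 0, 0]},
])

```text
time_s: 11.37
position: [0.4659, -0.2651, 0.1846]
eef_rot: [[-0.006, 0.816, 0.578], [0.0, 0.578, -0.816], [-1.0, -0.005, -0.003]]
wrist_force: [-12.6, 3.6, 9.0]
grip_width: 0.175
```

```bash
python3 -c "
from h import *
to(.468,-.265,.182,-54.4)"
```

```text
t 11.37 pos [ 0.4659 -0.2651  0.1846] zyaw -54.7 q6 17.2 grip 0.18 F [-12.6   3.6   9. ] M [ 0.52  1.93 -0.15]
slide mm [2.6 1.8 1.2] turn x -0.3 tilt [-5.7e-03  1.0e-04 -1.0e+00]
```

Call:
carry_out([
  {"slide": [0, 0, 0], "turn": [3, 0, 0]},
  {"slide": [0, 0, 0], "turn": [3, 0, 0]},
  {"slide": [0, 0, 0], "turn": [3, 0, 0]},
  {"slide": [0, 0, 0], "turn": [0, 0, 0]},
])

```text
time_s: 11.7
position: [0.4658, -0.265, 0.1846]
eef_rot: [[-0.006, 0.896, 0.443], [0.001, 0.443, -0.896], [-1.0, -0.005, -0.003]]
wrist_force: [-13.8, 4.3, 8.1]
grip_width: 0.173
```

```bash
python3 -c "
from h import *
to(.468,-.265,.182,-63.4)"
```

```text
t 11.7 pos [ 0.4658 -0.265   0.1846] zyaw -63.7 q6 26.2 grip 0.17 F [-13.8   4.3   8.1] M [ 0.61  2.   -0.15]
slide mm [2.6 2.  1. ] turn x -0.3 tilt [-6.e-03  5.e-04 -1.e+00]
```

Call:
carry_out([
  {"slide": [0, 0, 0], "turn": [3, 0, 0]},
  {"slide": [0, 0, 0], "turn": [3, 0, 0]},
  {"slide": [0, 0, 0], "turn": [3, 0, 0]},
  {"slide": [0, 0, 0], "turn": [0, 0, 0]},
])

```text
time_s: 12.03
position: [0.4657, -0.2648, 0.1846]
eef_rot: [[-0.006, 0.955, 0.298], [0.001, 0.298, -0.955], [-1.0, -0.006, -0.003]]
wrist_force: [-13.9, 4.8, 7.7]
grip_width: 0.176
```

```bash
python3 -c "
from h import *
to(.468,-.265,.182,-72.4)"
```

```text
t 12.03 pos [ 0.4657 -0.2648  0.1846] zyaw -72.7 q6 35.2 grip 0.18 F [-13.9   4.8   7.7] M [ 0.71  2.07 -0.12]
slide mm [2.6 2.1 0.9] turn x -0.3 tilt [-6.1e-03  9.0e-04 -1.0e+00]
```

Call:
carry_out([
  {"slide": [0, 0, 0], "turn": [3, 0, 0]},
  {"slide": [0, 0, 0], "turn": [3, 0, 0]},
  {"slide": [0, 0, 0], "turn": [3, 0, 0]},
  {"slide": [0, 0, 0], "turn": [0, 0, 0]},
])

```text
time_s: 12.37
position: [0.4657, -0.2647, 0.1847]
eef_rot: [[-0.007, 0.988, 0.153], [-0.0, 0.153, -0.988], [-1.0, -0.007, -0.001]]
wrist_force: [-13.7, 5.4, 9.4]
grip_width: 0.177
```

```bash
python3 -c "
from h import *
to(.468,-.265,.182,-81.4)"
```

```text
t 12.37 pos [ 0.4657 -0.2647  0.1847] zyaw -81.2 q6 43.8 grip 0.18 F [-13.7   5.4   9.4] M [0.69 2.16 2.73]
slide mm [2.7 2.2 0.6] turn x 0.2 tilt [-6.9e-03 -2.0e-04 -1.0e+00]
```

Call:
carry_out([
  {"slide": [0, 0, 0], "turn": [0, 0, 0]},
  {"slide": [0, 0, 0], "turn": [0, 0, 0]},
  {"slide": [0, 0, 0], "turn": [0, 0, 0]},
  {"slide": [0, 0, 0], "turn": [0, 0, 0]},
  {"slide": [-20, 0, 0], "turn": [0, 0, 0]},
  {"slide": [-30, 0, 0], "turn": [0, 0, 0]},
  {"slide": [-40, 0, 0], "turn": [0, 0, 0]},
  {"slide": [-10, 0, 0], "turn": [0, 0, 0]},
  {"slide": [0, 38.4, -2.5], "turn": [0, 0, 0]},
  {"slide": [0, 38.4, -2.5], "turn": [0, 0, 0]},
  {"slide": [0, 38.4, -2.5], "turn": [0, 0, 0]},
  {"slide": [0, 38.4, -2.5], "turn": [0, 0, 0]},
  {"slide": [0, 38.4, -2.5], "turn": [0, 0, 0]},
], fingers=0)

```text
time_s: 13.45
position: [0.6581, -0.2242, 0.2824]
eef_rot: [[0.001, 0.989, 0.146], [-0.0, 0.146, -0.989], [-1.0, 0.001, 0.001]]
wrist_force: [-0.1, 0.4, -0.6]
grip_width: 0.498
```

Call:
carry_out([
  {"slide": [0, 0, 0], "turn": [-6.75, 0, 0]},
  {"slide": [0, 0, 0], "turn": [-6.75, 0, 0]},
  {"slide": [0, 0, 0], "turn": [-6.75, 0, 0]},
  {"slide": [0, 0, 0], "turn": [-6.75, 0, 0]},
  {"slide": [0, 0, 0], "turn": [-6.75, 0, 0]},
  {"slide": [0, 0, 0], "turn": [-6.75, 0, 0]},
  {"slide": [0, 0, 0], "turn": [-6.75, 0, 0]},
  {"slide": [0, 0, 0], "turn": [-6.75, 0, 0]},
  {"slide": [0, 0, 0], "turn": [-6.75, 0, 0]},
  {"slide": [0, 0, 0], "turn": [-6.75, 0, 0]},
  {"slide": [0, 0, 0], "turn": [-6.75, 0, 0]},
  {"slide": [0, 0, 0], "turn": [-6.75, 0, 0]},
  {"slide": [0, 0, 0], "turn": [-6.75, 0, 0]},
  {"slide": [0, 0, 0], "turn": [-6.75, 0, 0]},
  {"slide": [0, 0, 0], "turn": [0, 0, 0]},
  {"slide": [0, 0, 0], "turn": [0, 0, 0]},
])

```text
time_s: 14.78
position: [0.6562, -0.2248, 0.2823]
eef_rot: [[0.0, -0.22, 0.975], [-0.0, 0.975, 0.22], [-1.0, -0.0, 0.0]]
wrist_force: [-0.0, -0.0, 0.7]
grip_width: 0.497
```

```bash
python3 -c "
from h import *
to(.6535,-.223,.182,13.3)"
```

```text
t 14.78 pos [ 0.6562 -0.2248  0.2823] zyaw 12.7 q6 -37.8 grip 0.5 F [-0.  -0.   0.7] M [ 0.1   0.   -0.01]
slide mm [100.3   2.3  -2.3] turn x -0.6 tilt [ 4.e-04 -1.e-04 -1.e+00]
```

Call:
carry_out([
  {"slide": [10, 2.3, -2.3], "turn": [-0.6, 0, 0]},
  {"slide": [25, 0, 0], "turn": [0, 0, 0]},
  {"slide": [25, 0, 0], "turn": [0, 0, 0]},
  {"slide": [20, 0, 0], "turn": [0, 0, 0]},
  {"slide": [20, 0, 0], "turn": [0, 0, 0]},
  {"slide": [0, 0, 0], "turn": [0, 0, 0]},
  {"slide": [0, 0, 0], "turn": [0, 0, 0]},
])

```text
time_s: 15.37
position: [0.6521, -0.2223, 0.1801]
eef_rot: [[-0.004, -0.233, 0.973], [0.002, 0.973, 0.233], [-1.0, 0.002, -0.003]]
wrist_force: [0.3, -0.9, 0.1]
grip_width: 0.502
```

Call:
carry_out([
  {"slide": [0, 0, 0], "turn": [0, 0, 0]},
  {"slide": [0, 0, 0], "turn": [0, 0, 0]},
  {"slide": [0, 0, 0], "turn": [0, 0, 0]},
  {"slide": [0, 0, 0], "turn": [0, 0, 0]},
  {"slide": [0, 0, 0], "turn": [0, 0, 0]},
  {"slide": [0, 0, 0], "turn": [0, 0, 0]},
  {"slide": [0, 0, 0], "turn": [0, 0, 0]},
  {"slide": [0, 0, 0], "turn": [0, 0, 0]},
], fingers=1, grip_force=60)

```text
time_s: 16.03
position: [0.6529, -0.2237, 0.1849]
eef_rot: [[-0.0, -0.233, 0.973], [-0.002, 0.973, 0.233], [-1.0, -0.002, -0.001]]
wrist_force: [-5.8, -0.6, 3.7]
grip_width: 0.175
```

Call:
carry_out([
  {"slide": [0, 0, 0], "turn": [5, 0, 0]},
  {"slide": [0, 0, 0], "turn": [5, 0, 0]},
  {"slide": [0, 0, 0], "turn": [5, 0, 0]},
  {"slide": [0, 0, 0], "turn": [5, 0, 0]},
  {"slide": [0, 0, 0], "turn": [5, 0, 0]},
  {"slide": [0, 0, 0], "turn": [5, 0, 0]},
  {"slide": [0, 0, 0], "turn": [0, 0, 0]},
])

```text
time_s: 16.62
position: [0.6521, -0.2237, 0.1849]
eef_rot: [[-0.002, 0.287, 0.958], [-0.002, 0.958, -0.287], [-1.0, -0.002, -0.002]]
wrist_force: [-9.5, -0.0, 4.3]
grip_width: 0.173
```

```bash
python3 -c "
from h import *
to(.6535,-.223,.182,-16.7)"
```

```text
t 16.62 pos [ 0.6521 -0.2237  0.1849] zyaw -16.7 q6 -8.3 grip 0.17 F [-9.5 -0.   4.3] M [-0.01  1.27 -0.12]
slide mm [2.9 1.1 1.1] turn x 0.0 tilt [-0.0024 -0.0017 -1.    ]
```

Call:
carry_out([
  {"slide": [0, 0, 0], "turn": [3, 0, 0]},
  {"slide": [0, 0, 0], "turn": [3, 0, 0]},
  {"slide": [0, 0, 0], "turn": [3, 0, 0]},
  {"slide": [0, 0, 0], "turn": [0, 0, 0]},
])

```text
time_s: 16.95
position: [0.6519, -0.2236, 0.1849]
eef_rot: [[-0.003, 0.432, 0.902], [-0.002, 0.902, -0.432], [-1.0, -0.003, -0.002]]
wrist_force: [-10.3, 0.5, 4.3]
grip_width: 0.173
```

```bash
python3 -c "
from h import *
to(.6535,-.223,.182,-25.7)"
```

```text
t 16.95 pos [ 0.6519 -0.2236  0.1849] zyaw -25.6 q6 0.6 grip 0.17 F [-10.3   0.5   4.3] M [-0.03  1.4  -0.16]
slide mm [2.9 1.3 1.2] turn x 0.1 tilt [-0.003  -0.0015 -1.    ]
```

Call:
carry_out([
  {"slide": [0, 0, 0], "turn": [3, 0, 0]},
  {"slide": [0, 0, 0], "turn": [3, 0, 0]},
  {"slide": [0, 0, 0], "turn": [3, 0, 0]},
  {"slide": [0, 0, 0], "turn": [0, 0, 0]},
])

```text
time_s: 17.28
position: [0.6517, -0.2235, 0.1849]
eef_rot: [[-0.004, 0.568, 0.823], [-0.001, 0.823, -0.568], [-1.0, -0.003, -0.002]]
wrist_force: [-10.7, 0.1, 5.3]
grip_width: 0.179
```

```bash
python3 -c "
from h import *
to(.6535,-.223,.182,-34.7)"
```

```text
t 17.28 pos [ 0.6517 -0.2235  0.1849] zyaw -34.6 q6 9.6 grip 0.18 F [-10.7   0.1   5.3] M [-0.    1.56 -0.14]
slide mm [2.9 1.4 1.2] turn x 0.1 tilt [-0.0036 -0.0013 -1.    ]
```

Call:
carry_out([
  {"slide": [0, 0, 0], "turn": [3, 0, 0]},
  {"slide": [0, 0, 0], "turn": [3, 0, 0]},
  {"slide": [0, 0, 0], "turn": [3, 0, 0]},
  {"slide": [0, 0, 0], "turn": [0, 0, 0]},
])

```text
time_s: 17.62
position: [0.6516, -0.2234, 0.1849]
eef_rot: [[-0.004, 0.69, 0.724], [-0.001, 0.724, -0.69], [-1.0, -0.004, -0.002]]
wrist_force: [-10.9, 0.7, 5.3]
grip_width: 0.173
```

```bash
python3 -c "
from h import *
to(.6535,-.223,.182,-43.7)"
```

```text
t 17.62 pos [ 0.6516 -0.2234  0.1849] zyaw -43.6 q6 18.6 grip 0.17 F [-10.9   0.7   5.3] M [ 0.03  1.63 -0.18]
slide mm [2.9 1.6 1.1] turn x 0.1 tilt [-0.0041 -0.001  -1.    ]
```

Call:
carry_out([
  {"slide": [0, 0, 0], "turn": [3, 0, 0]},
  {"slide": [0, 0, 0], "turn": [3, 0, 0]},
  {"slide": [0, 0, 0], "turn": [3, 0, 0]},
  {"slide": [0, 0, 0], "turn": [0, 0, 0]},
])

```text
time_s: 17.95
position: [0.651, -0.2239, 0.1851]
eef_rot: [[-0.006, 0.789, 0.614], [-0.004, 0.614, -0.789], [-1.0, -0.007, -0.001]]
wrist_force: [-12.1, -0.2, 7.1]
grip_width: 0.176
```

```bash
python3 -c "
from h import *
to(.6535,-.223,.182,-52.7)"
```

```text
t 17.95 pos [ 0.651  -0.2239  0.1851] zyaw -52.1 q6 27.2 grip 0.18 F [-12.1  -0.2   7.1] M [-0.29  2.11  2.69]
slide mm [3.1 2.5 0.8] turn x 0.6 tilt [-0.0061 -0.0037 -1.    ]
```

Call:
carry_out([
  {"slide": [0, 0, 0], "turn": [0, 0, 0]},
  {"slide": [0, 0, 0], "turn": [0, 0, 0]},
  {"slide": [0, 0, 0], "turn": [0, 0, 0]},
  {"slide": [0, 0, 0], "turn": [0, 0, 0]},
  {"slide": [-20, 0, 0], "turn": [0, 0, 0]},
  {"slide": [-30, 0, 0], "turn": [0, 0, 0]},
  {"slide": [-40, 0, 0], "turn": [0, 0, 0]},
  {"slide": [-20, 0, 0], "turn": [0, 0, 0]},
  {"slide": [0, -37, 3.4], "turn": [0, 0, 0]},
  {"slide": [0, -37, 3.4], "turn": [0, 0, 0]},
  {"slide": [0, -37, 3.4], "turn": [0, 0, 0]},
  {"slide": [0, -37, 3.4], "turn": [0, 0, 0]},
  {"slide": [0, -37, 3.4], "turn": [0, 0, 0]},
  {"slide": [0, -37, 3.4], "turn": [0, 0, 0]},
  {"slide": [0, -37, 3.4], "turn": [0, 0, 0]},
  {"slide": [0, -37, 3.4], "turn": [0, 0, 0]},
  {"slide": [0, -37, 3.4], "turn": [0, 0, 0]},
  {"slide": [0, -37, 3.4], "turn": [0, 0, 0]},
  {"slide": [0, -37, 3.4], "turn": [0, 0, 0]},
  {"slide": [0, 0, 0], "turn": [0, 0, 0]},
], fingers=0)

```text
time_s: 19.62
position: [0.3488, -0.5043, 0.2925]
eef_rot: [[-0.002, 0.797, 0.604], [-0.002, 0.604, -0.797], [-1.0, -0.003, 0.001]]
wrist_force: [0.1, 0.3, -0.0]
grip_width: 0.505
```

```bash
python3 - <<'E'
from h import *
to(0.3,-.5,.3,0)
P={}
for n in('top','scene'):
    im,d=env.camera(n); P[n]=cloud(n,d)
    if n=='top': cv2.imwrite('pics/v4.png',cv2.resize(im[120:345,280:540],None,fx=2.6,fy=2.6))
    for th in('gauge','snail_mid','crucible_mid','phalanx_mid'):
        z={'k':.199,'g':.170,'p':.016,'s':.025,'c':.031}[th[0]]
        for m in env.mark_of(th,n)[:1]: print(n,th,atz(n,m['centre'],z).round(3))
for k,(x,y) in dict(a=(.5245,-.083),b=(.468,-.264),c=(.6535,-.222)).items():
  for n in P:
    p=P[n]; m=(np.hypot(p[...,0]-x,p[...,1]-y)<.05)&(abs(p[...,2]-.208)<.006)
    q=p[m][:,:2].astype(np.float32)
    if len(q)<10: print(k,n,len(q));continue
    (c,s,a)=cv2.minAreaRect(q); b=cv2.boxPoints((c,s,a)); e=[b[1]-b[0],b[2]-b[1]]; e=max(e,key=np.linalg.norm)
    print(k,n,len(q),np.round(c,4),np.round(s,3),'bar deg',np.degrees(np.arctan2(e[1],e[0])).round(1))
E
```

```text
t 19.62 pos [ 0.3488 -0.5043  0.2925] zyaw -52.9 q6 -9.3 grip 0.5 F [ 0.1  0.3 -0. ] M [0.01 0.   0.01]
slide mm [ -7.4 -36.3 -32.9] turn x -52.9 tilt [-0.0017 -0.0024 -1.    ]
top gauge [ 0.564 -0.177  0.17 ]
top snail_mid [ 0.683 -0.081  0.025]
top crucible_mid [ 0.401 -0.136  0.031]
top phalanx_mid [ 0.596 -0.348  0.016]
scene gauge [ 0.561 -0.184  0.17 ]
scene snail_mid [ 0.675 -0.081  0.025]
scene crucible_mid [ 0.28  -0.269  0.031]
scene phalanx_mid [ 0.594 -0.344  0.016]
a top 391 [ 0.5237 -0.0814] [0.016 0.083] bar deg -57.1
a scene 355 [ 0.5252 -0.0837] [0.016 0.083] bar deg -56.9
b top 399 [ 0.4679 -0.2632] [0.082 0.016] bar deg 14.1
b scene 396 [ 0.4683 -0.2648] [0.084 0.016] bar deg 13.7
c top 367 [ 0.6527 -0.2214] [0.083 0.015] bar deg 45.8
c scene 615 [ 0.6547 -0.2233] [0.083 0.015] bar deg 45.6
```

View pics/v4.png

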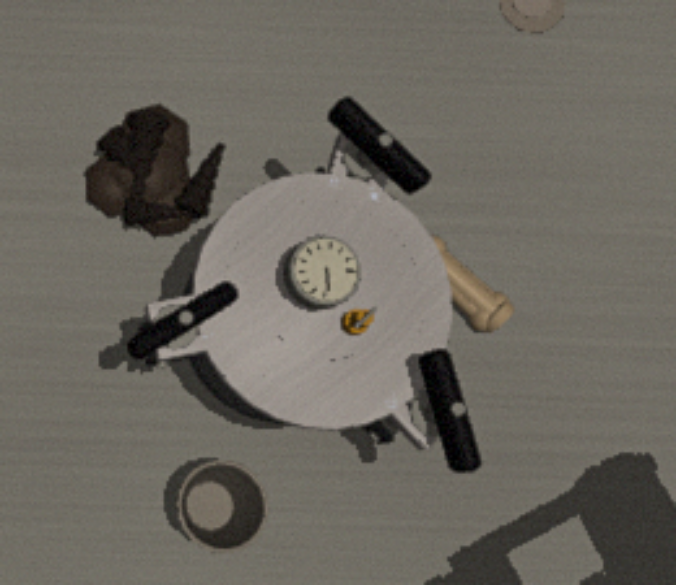

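The picture shows all three bars turned clockwise: a at (185,318), b at (458,408), c at (385,140). Gauge, valve and bystanders look unmoved. The tool overran the bars by 5–8° at the stops, so I'll re-grip knob a more firmly to confirm it is at its stop.

Call:
carry_out([
  {"slide": [0, 32.8, -19.1], "turn": [0, 0, 0]},
  {"slide": [0, 32.8, -19.1], "turn": [0, 0, 0]},
  {"slide": [0, 32.8, -19.1], "turn": [0, 0, 0]},
  {"slide": [0, 32.8, -19.1], "turn": [0, 0, 0]},
  {"slide": [0, 32.8, -19.1], "turn": [0, 0, 0]},
  {"slide": [0, 32.8, -19.1], "turn": [0, 0, 0]},
  {"slide": [0, 32.8, -19.1], "turn": [0, 0, 0]},
  {"slide": [0, 32.8, -19.1], "turn": [0, 0, 0]},
  {"slide": [0, 32.8, -19.1], "turn": [0, 0, 0]},
  {"slide": [0, 32.8, -19.1], "turn": [0, 0, 0]},
  {"slide": [0, 32.8, -19.1], "turn": [0, 0, 0]},
  {"slide": [0, 32.8, -19.1], "turn": [0, 0, 0]},
])

```text
time_s: 21.12
position: [0.5263, -0.0766, 0.2926]
eef_rot: [[0.001, 0.793, 0.61], [-0.0, 0.61, -0.793], [-1.0, 0.001, 0.001]]
wrist_force: [0.3, -0.9, -0.2]
grip_width: 0.504
```

Call:
carry_out([
  {"slide": [0, 0, 0], "turn": [-6.6, 0, 0]},
  {"slide": [0, 0, 0], "turn": [-6.6, 0, 0]},
  {"slide": [0, 0, 0], "turn": [-6.6, 0, 0]},
  {"slide": [0, 0, 0], "turn": [-6.6, 0, 0]},
  {"slide": [0, 0, 0], "turn": [-6.6, 0, 0]},
  {"slide": [0, 0, 0], "turn": [-6.6, 0, 0]},
  {"slide": [0, 0, 0], "turn": [-6.6, 0, 0]},
  {"slide": [0, 0, 0], "turn": [-6.6, 0, 0]},
  {"slide": [0, 0, 0], "turn": [-6.6, 0, 0]},
  {"slide": [0, 0, 0], "turn": [-6.6, 0, 0]},
  {"slide": [0, 0, 0], "turn": [-6.6, 0, 0]},
  {"slide": [0, 0, 0], "turn": [-6.6, 0, 0]},
  {"slide": [0, 0, 0], "turn": [-6.6, 0, 0]},
  {"slide": [0, 0, 0], "turn": [0, 0, 0]},
  {"slide": [0, 0, 0], "turn": [0, 0, 0]},
])

```text
time_s: 22.37
position: [0.5259, -0.0786, 0.2924]
eef_rot: [[0.0, -0.547, 0.837], [-0.0, 0.837, 0.547], [-1.0, -0.0, 0.0]]
wrist_force: [-0.9, 0.3, -0.0]
grip_width: 0.501
```

```bash
python3 -c "
from h import *
to(.5248,-.084,.182,33)"
```

```text
t 22.37 pos [ 0.5259 -0.0786  0.2924] zyaw 33.2 q6 -49.7 grip 0.5 F [-0.9  0.3 -0. ] M [0.   0.01 0.01]
slide mm [110.4  -3.9  -3.9] turn x 0.2 tilt [ 2.e-04 -0.e+00 -1.e+00]
```

Call:
carry_out([
  {"slide": [20, -3.9, -3.9], "turn": [0.2, 0, 0]},
  {"slide": [25, 0, 0], "turn": [0, 0, 0]},
  {"slide": [25, 0, 0], "turn": [0, 0, 0]},
  {"slide": [20, 0, 0], "turn": [0, 0, 0]},
  {"slide": [20, 0, 0], "turn": [0, 0, 0]},
  {"slide": [0, 0, 0], "turn": [0, 0, 0]},
  {"slide": [0, 0, 0], "turn": [0, 0, 0]},
])

```text
time_s: 22.95
position: [0.524, -0.0839, 0.1813]
eef_rot: [[-0.003, -0.545, 0.838], [0.001, 0.838, 0.545], [-1.0, 0.002, -0.002]]
wrist_force: [0.4, -0.5, -0.2]
grip_width: 0.494
```

Call:
carry_out([
  {"slide": [0, 0, 0], "turn": [0, 0, 0]},
  {"slide": [0, 0, 0], "turn": [0, 0, 0]},
  {"slide": [0, 0, 0], "turn": [0, 0, 0]},
  {"slide": [0, 0, 0], "turn": [0, 0, 0]},
  {"slide": [0, 0, 0], "turn": [0, 0, 0]},
  {"slide": [0, 0, 0], "turn": [0, 0, 0]},
  {"slide": [0, 0, 0], "turn": [0, 0, 0]},
  {"slide": [0, 0, 0], "turn": [0, 0, 0]},
], fingers=1, grip_force=90)

```text
time_s: 23.62
position: [0.525, -0.0852, 0.1849]
eef_rot: [[0.001, -0.546, 0.838], [-0.002, 0.838, 0.546], [-1.0, -0.002, -0.001]]
wrist_force: [-5.4, -1.7, 4.5]
grip_width: 0.167
```

Call:
carry_out([
  {"slide": [0, 0, 0], "turn": [1, 0, 0]},
  {"slide": [0, 0, 0], "turn": [1, 0, 0]},
  {"slide": [0, 0, 0], "turn": [1, 0, 0]},
  {"slide": [0, 0, 0], "turn": [0, 0, 0]},
])

```text
time_s: 23.95
position: [0.5249, -0.0852, 0.1849]
eef_rot: [[0.001, -0.506, 0.863], [-0.004, 0.863, 0.506], [-1.0, -0.003, -0.001]]
wrist_force: [-5.2, -2.5, 4.4]
grip_width: 0.166
```

```bash
python3 -c "
from h import *
to(.5248,-.084,.182,30)"
```

```text
t 23.95 pos [ 0.5249 -0.0852  0.1849] zyaw 30.4 q6 -47.5 grip 0.17 F [-5.2 -2.5  4.4] M [-0.35  0.67  1.93]
slide mm [2.9 1.2 0.5] turn x 0.4 tilt [ 6.0e-04 -3.5e-03 -1.0e+00]
```

Call:
carry_out([
  {"slide": [0, 0, 0], "turn": [1, 0, 0]},
  {"slide": [0, 0, 0], "turn": [1, 0, 0]},
  {"slide": [0, 0, 0], "turn": [0, 0, 0]},
])

```text
time_s: 24.2
position: [0.5249, -0.0853, 0.1849]
eef_rot: [[0.001, -0.478, 0.878], [-0.004, 0.878, 0.478], [-1.0, -0.004, -0.002]]
wrist_force: [-5.5, -2.9, 4.0]
grip_width: 0.162
```

Call:
carry_out([
  {"slide": [0, 0, 0], "turn": [0, 0, 0]},
  {"slide": [0, 0, 0], "turn": [0, 0, 0]},
  {"slide": [0, 0, 0], "turn": [0, 0, 0]},
  {"slide": [0, 0, 0], "turn": [0, 0, 0]},
  {"slide": [-20, 0, 0], "turn": [0, 0, 0]},
  {"slide": [-30, 0, 0], "turn": [0, 0, 0]},
  {"slide": [-40, 0, 0], "turn": [0, 0, 0]},
  {"slide": [-20, 0, 0], "turn": [0, 0, 0]},
  {"slide": [0, 38, 10], "turn": [0, 0, 0]},
  {"slide": [0, 38, 10], "turn": [0, 0, 0]},
  {"slide": [0, 38, 10], "turn": [0, 0, 0]},
  {"slide": [0, 38, 10], "turn": [0, 0, 0]},
  {"slide": [0, 38, 10], "turn": [0, 0, 0]},
  {"slide": [0, 38, 10], "turn": [0, 0, 0]},
  {"slide": [0, 38, 10], "turn": [0, 0, 0]},
  {"slide": [0, 38, 10], "turn": [0, 0, 0]},
  {"slide": [0, 0, 0], "turn": [0, 0, 0]},
  {"slide": [0, 0, 0], "turn": [0, 0, 0]},
], fingers=0)

```text
time_s: 25.7
position: [0.4514, 0.2234, 0.2925]
eef_rot: [[0.0, -0.475, 0.88], [0.0, 0.88, 0.475], [-1.0, -0.0, 0.0]]
wrist_force: [-1.0, -0.4, -0.0]
grip_width: 0.497
```

```bash
python3 - <<'E'
from h import *
to(0.3,-.5,.3,0)
P={}
for n in('top','scene'):
    im,d=env.camera(n); P[n]=cloud(n,d)
    for th in ('crucible_mid','snail_mid','phalanx_mid'):
        for m in env.mark_of(th,n)[:1]: print(n,th,np.round(m['centre'],1))
for k,(x,y) in dict(a=(.5245,-.083),b=(.468,-.264),c=(.6535,-.222)).items():
  for n in P:
    p=P[n]; m=(np.hypot(p[...,0]-x,p[...,1]-y)<.05)&(abs(p[...,2]-.208)<.006)
    q=p[m][:,:2].astype(np.float32)
    if len(q)<10: print(k,n,len(q));continue
    (c,s,a)=cv2.minAreaRect(q); b=cv2.boxPoints((c,s,a)); e=[b[1]-b[0],b[2]-b[1]]; e=max(e,key=np.linalg.norm)
    print(k,n,len(q),np.round(c,4),np.round(s,3),'bar deg',np.degrees(np.arctan2(e[1],e[0])).round(1))
E
```

```text
t 25.7 pos [0.4514 0.2234 0.2925] zyaw 28.3 q6 -10.5 grip 0.5 F [-1.  -0.4 -0. ] M [-0.01 -0.07  0.  ]
slide mm [  -7.6 -564.8 -476.6] turn x 28.3 tilt [ 2.e-04  1.e-04 -1.e+00]
top crucible_mid [361.7 311.8]
top snail_mid [334.5 183.5]
top phalanx_mid [459.2 227.6]
scene snail_mid [240. 321.]
scene phalanx_mid [ 75.4 360.8]
a top 389 [ 0.5238 -0.0815] [0.016 0.083] bar deg -57.5
a scene 360 [ 0.5251 -0.0839] [0.016 0.082] bar deg -58.6
b top 402 [ 0.4681 -0.2634] [0.082 0.016] bar deg 14.8
b scene 393 [ 0.4687 -0.2648] [0.082 0.016] bar deg 14.2
c top 361 [ 0.6528 -0.2208] [0.082 0.016] bar deg 46.5
c scene 617 [ 0.6544 -0.223 ] [0.083 0.016] bar deg 45.7
```

```bash
python3 -c "
from workcell import env
print(env.close_job())"
```

```text
the job is handed in; nothing more can be done
None
```

I tightened all three knobs clockwise to their end stops, let go of each, and moved the arm clear. The job was handed in at about 26 s of the 54 s allowed.

| Knob | Turned (from the images) | Resisting moment at the stop |
|---|---|---|
| a | about 52° | 2.3 N m |
| b | about 70° | 2.7 N m |
| c | about 58° | 2.7 N m |

- **Stops:** While the knobs were still turning, the moment stayed near 0.15 N m, so the jumps are clear end-stop contact. All three turn angles fall inside the stated starting range.
- **Disagreement:** At the stops the tool turned 5–8° further than the bars did, probably from give or slip in the pads. I re-gripped knob a at 90 N to check. It resisted with 1.9 N m within 3°, and its bar stayed within about 1° of where it was, roughly the measurement noise. I did not re-grip b and c.
- **Surroundings:** The gauge, snail, crucible and phalanx measured where they started, within the detector's few-mm noise. One low-quality crucible reading from the scene camera (0.28, -0.27) disagreed; the top camera showed it unmoved. The highest wrist force I read was about 18 N.

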